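Lock the brass pagoda into its display dock

TASK

Take the brass pagoda with the wide flanged foot off the grey display board, stand it on the wooden ledge of the display dock and slide it into the slot so that its flange runs under the slotted plate, on between the two sprung rollers until they close behind it, and fully home against the red back stop, so that the yellow pin in the stop is pushed in flush. The stop has been set to an unknown depth, so feel for it and push gently, with no more than about 10 N. Let go, leaving the pagoda upright in the dock, and leave the other goods where they are.

Things in the scene. Friction and masses are not known exactly. Their poses are not given: they have to be found in the camera images.
- pagoda: The brass ornament to load, with a thin red band near the foot and one at 60 mm. Origin: centre of the underside, z up. Round: foot flange 48 mm diameter and 5 mm thick, then a straight barrel 28 mm diameter from 5 to 64 mm height, then a tapering tiered top (no wider than 27 mm) to 93 mm. 0.25 kg give or take 30 percent. Stands upright on the board.
- board: Grey fabric-covered display board, 120 mm (x) by 280 mm (y), 4 mm thick, fixed. Origin: centre of its underside, z up. The three figures stand on it about 90 mm apart along its y.
- dock: Fixed display dock. Origin: at table height on the slot's centre line; x along the slot in the loading direction, z up. Dark wooden base 110 mm wide, x -85 to 80, top at z 12 mm; x -85 to -24 is the open ledge, from there an aluminium slotted plate covers it. On the plate rides a red carriage (90 mm wide, z 25 to 37) with a back stop and two white sprung rollers.
- dock_ledge (a point): Point on the top of the dock's ledge, on the slot's line (x -54, y 0, z 12 mm in the dock's frame; same axes): a good place to stand the pagoda before sliding.
- slot_mouth (a point): Mouth of the slot on the plate's top edge (dock x -24, y 0, z 24 mm). The plate is 5 mm thick, underside z 19: the flange gets a 7 mm high, 54 mm wide space under it. The slot is 30.5 mm wide, flared to 42.5 mm at the mouth over the first 10 mm.
- home_nearest (a point): Nearest home position of the pagoda's foot (dock x 18, y 0, z 12 mm). The carriage is clamped fast 0 to 30 mm deeper than that, a setting that is not measured, so the barrel meets the red stop with its centre at dock x 18 to 48 mm. The stop is rigid; 7 to 10 N of push along the slot is enough to know it.
- roller_left (a joint): Outward travel (m) of the white roller (16 mm diameter, top z 38) on the dock's +y side: 0 sprung in (20 mm between the two), 0.004 as the 28 mm barrel's middle passes. 3 N plus 0.6 N per mm. Both resist sliding with about 5 to 9 N from 31 to 18 mm before home, then draw the barrel in and are closed 5 mm before home. Roller axes: 18 mm nearer the mouth than the barrel's centre when home.
- roller_right (a joint): The same for the roller on the dock's -y side.
- jade_pagoda: Green pagoda without a flange, 34 mm diameter, 90 mm tall, loose on the board; leave alone. Origin: centre of its underside.
- gourd: Red gourd figure, 42 mm diameter, 66 mm tall, loose on the board; leave alone. Origin: centre of its underside.
- seal: Marble seal stone, 25 mm square, 62 mm tall, loose on the table; leave alone. Origin: centre of its underside.
- bangle: Green bangle lying flat, 70 mm diameter, 8 mm high, loose; leave alone. Origin: centre of its underside.
- bell: Copper bell, 48 mm diameter, 46 mm tall, loose; leave alone. Origin: centre of its underside.
- trinket_box: Closed red box, 80 x 60 x 35 mm, loose; leave alone. Origin: centre of its underside.
- pin (a joint): Travel (m) of the yellow pin, 8 mm diameter, in the middle of the red back stop: 0 standing 4 mm proud towards the slot's mouth, 0.004 pushed in flush by the barrel, when it shows behind the stop. It takes 3 N to move and stays where it is left.
There are look-alikes about, which are no part of the job. There is more than one size of the pagoda; the job needs the smallest.

How it is judged:
By the outcome, as a careful person would: the job done as asked, in the order asked, and still so for the second after the job is handed in, with the robot touching nothing.
It also fails if it takes over 72 s, if anything falls off the work surface, if the arm or the gripper's body presses on something with over 40 N, if the wrist force passes 120 N, or if a joint passes its speed limit or range.

ROBOT

A 6-joint arm with a two-finger parallel gripper is mounted at the origin on the work surface. World frame = base frame: x ahead of the robot, y to its left, z up, the work surface at z = 0. Lengths are in m, angles in rad, forces in N, time in s.
With the tool pointing down it reaches from about 0.4 to 0.925 m from the base axis. Payload 3.4 kg.
Tool frame: the origin (TCP) lies at the very end of the fingers, on their centre line; the grasp point (between the pads) lies 19 mm behind it; z points along the fingers, x is the direction in which the jaws open and shut, and the axes are right-handed (so a half turn about z gives the same grasp; the last joint's range is limited). The gripper opens to 85 mm and grips with 20 to 120 N. Pads are 22 mm wide; open, the fingers measure 114 mm over their backs; the gripper's body (76 mm by 85 mm) begins 54 mm behind the grasp point. The pads swing forward as they close: fully open they stand 13 mm farther back than shut.
Start: joints at [-1.367, 0.307, 1.506, -0, 1.328, -0.073], TCP at [0.158, -0.553, 0.231] pointing down, gripper open.
Joint ranges: [-3.12, 3.12], [-1.05, 2.28], [0.14, 2.33], [-1.42, 4.57], [0.1, 2.73], [-2.68, 2.68]. Speed limits (rad/s): [2.57, 2.57, 3.14, 3.14, 3.14, 3.14].

INTERFACE

Orientations are given as a rotation vector (axis times angle).
In Python, from workcell import read_state, grab_frame, get_calibration, job_done, recognise, landmark_of gives the robot as it stands.
- The arm moves only by the shell command python3 -m pendant 'ROWS' [FORCE]. ROWS is JSON, a list of rows, each an object with "claw": the gripper command: -1 is fully open, 1 is shut, values between are in proportion; "linear": the shift along the tool's x, y, z in cm, a list of three; "turn": the turn, a rotation vector about the tool's x, y, z in rad, a list of three. In form: [{"claw": claw, "linear": [tx, ty, tz], "turn": [ax, ay, az]}, ...]. A call has 1 to 8 rows; each row is the pose to reach, as a shift and turn from the pose commanded when the call began, along the tool's axes at that moment; what a row does not reach only later rows make up. A row lasts 1/12 s, in which the tool goes at most 41.7 mm and 7.16 degrees, less where a joint would pass 70% of its speed; a pose out of reach is approached as far as the arm can. A call with a gripper value outside its range is refused whole. The fingers move at their own pace and stop on an object; FORCE is the grip in N (left out, the last holds). Time passes only in rows, so rows that repeat a pose let the fingers close. It gives the time, the measured TCP pose, the force and the opening at its end, in the units of the state.
- read_state(): the state, without advancing time (a new reading comes with each control period).
- grab_frame(name): name is "side" or "top" or "wrist"; returns the picture (420x560x3 uint8, red, green, blue); there is no depth.
- get_calibration(name): a dict with "intrinsics" (3x3 intrinsics, pixels), "distortion" ([k1, k2, p1, p2, k3] as OpenCV has them; the pictures are not rectified), "position" and "orientation" of the camera in the world. Camera axes: x right, y down, z forward; pixel columns grow to the right and rows downward; lengths in m; the calibration is good to about 2 mm. A picture is of the moment at which its call begins: read the wrist's pose just before it. get_calibration takes no time and is no camera call; for the wrist camera it gives the pose at the moment of the call.
- job_done(): hands the job in, once; it reports no verdict.
Trained networks look in the newest picture that a camera, given by its name, has taken for a name from the list of things; names that differ only in an ending like _2 or _b are one class to them, and where a whole thing is asked for, a point or a joint stands for the part that bears it (a point fixed in the world has none). Each returns a list of dicts, best first, with "p" (0 to 1); they miss things now and then, are a little off and sometimes report something else, mostly with a low value. They report only what shows in the picture. A call takes as long as a camera call. They do not tell look-alikes from the thing itself.
- recognise(camera, query): "location" ([x, y, z] in m, in world coordinates, good to about 4 mm: the middle of the surface that is visible of it).
- landmark_of(camera, query): "location" ([x, y, z] in m, in world coordinates, good to about 4 mm: a listed point, or the origin of a listed thing).
The state is a dict: "time_s": time; "joints": joint angles; "qd": joint speeds; "tau": joint torques, N m; "tcp_pos": TCP position; "eef_rot": TCP orientation; "wrist_force": force on the tool from outside, world axes, zero at the start; "wrist_torque": the same for the moment, N m; "width": finger opening in m.
Only numpy, scipy, OpenCV 4.12 (cv2) and the standard library are available. Lean on these libraries where they do the work, as an engineer would, in place of code of your own. Each camera call takes 0.05 s, during which the arm holds its last target.

## Working session

There is one attempt and no reset: what is moved stays moved. The work goes in short steps, Python scripts to look and compute and a shell command to move; the robot and the scene stay as the last step left them, time stands still between calls to the robot, and variables do not carry over. Pictures are saved under pics/ and viewed, and the job is handed in when it is done.

```bash
mkdir -p pics; cat > h.py <<'E'
from workcell import *
import numpy as np, cv2
def save(cam,name):
    f=grab_frame(cam); cv2.imwrite(f'pics/{name}.png',cv2.cvtColor(f,cv2.COLOR_RGB2BGR)); return f
def proj(cam,P,cal=None):
    c=cal or get_calibration(cam)
    o=np.array(c['orientation'],float)
    R=o if o.shape==(3,3) else cv2.Rodrigues(o)[0]
    Pc=(np.atleast_2d(P)-np.array(c['position']))@R
    return cv2.projectPoints(Pc,np.zeros(3),np.zeros(3),np.array(c['intrinsics']),np.array(c['distortion']))[0][:,0]
def ray(cam,px,z,cal=None):
    c=cal or get_calibration(cam)
    o=np.array(c['orientation'],float)
    R=o if o.shape==(3,3) else cv2.Rodrigues(o)[0]
    u=cv2.undistortPoints(np.array([[px]],float),np.array(c['intrinsics']),np.array(c['distortion']))[0,0]
    d=R@np.array([u[0],u[1],1]); p=np.array(c['position'])
    return p+d*(z-p[2])/d[2]
E
python3 - <<'E'
from h import *
print(read_state())
for c in ['top','side','wrist']:
    save(c,c+'0')
    k=get_calibration(c);print(c,k['position'],k['orientation'],k['intrinsics'][0])
for c in ['top','side']:
    for q in ['pagoda','dock','dock_ledge','slot_mouth','home_nearest','board','roller_left','roller_right','jade_pagoda']:
        print(c,q,[(np.round(r['location'],3).tolist(),round(r['p'],2)) for r in landmark_of(c,q)])
E
```

```text
{'time_s': 0.0, 'joints': array([-1.36648203e+00,  3.07569108e-01,  1.50768262e+00, -6.93241658e-06,
        1.32841245e+00, -7.35014887e-02]), 'qd': array([-1.60638831e-03,  8.86392916e-04,  2.14201629e-03,  1.65823562e-05,
        3.74909416e-04, -1.35652566e-04]), 'tau': array([-4.79496866e-04, -4.57543409e+01, -2.51919007e+01, -9.79606625e-05,
        1.33818586e-02,  9.11193638e-06]), 'tcp_pos': array([ 0.15752612, -0.55226447,  0.2303798 ]), 'eef_rot': array([-2.50654304e+00,  1.89163730e+00,  2.45226789e-03]), 'wrist_force': array([-0.00781663, -0.16647326, -0.12848152]), 'wrist_torque': array([-0.01285221,  0.05181149, -0.01218176]), 'width': 0.08541820906625747}
top [0.43576914 0.1223088  0.87915086] [-2.13166234  2.13021737 -0.23301229] [397.61615261   0.         276.62425097]
side [0.49744477 0.98764145 0.82735085] [-0.12707021  2.81515288 -1.27880675] [498.37350813   0.         281.18650366]
wrist [ 0.23515188 -0.53174396  0.37291522] [ 2.29656125 -1.7326114  -0.27974127] [320.94344148   0.         278.70269816]
top pagoda [([0.403, 0.275, 0.003], 0.82), ([0.526, 0.271, 0.009], 0.77), ([0.604, 0.399, -0.0], 0.62)]
top dock [([0.538, 0.178, 0.003], 0.75), ([0.529, -0.22, 0.0], 0.58), ([0.751, 0.359, 0.003], 0.41)]
top dock_ledge [([0.478, -0.236, 0.013], 0.98)]
top slot_mouth [([0.504, -0.226, 0.023], 0.97)]
top home_nearest [([0.552, -0.213, 0.016], 0.98), ([0.526, -0.222, 0.001], 0.22)]
top board [([0.54, 0.181, 0.002], 0.67)]Traceback (most recent call last):
  File "<stdin>", line 8, in <module>
ValueError: it knows: bangle, bell, board, dock, dock_ledge, gourd, home_nearest, jade_pagoda, pagoda, seal, slot_mouth, trinket_box
```

View pics/top0.png

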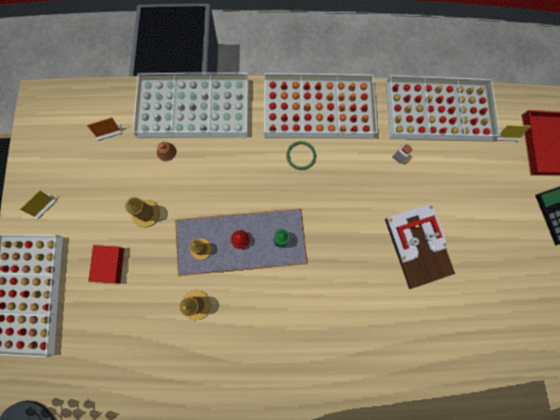

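View pics/side0.png

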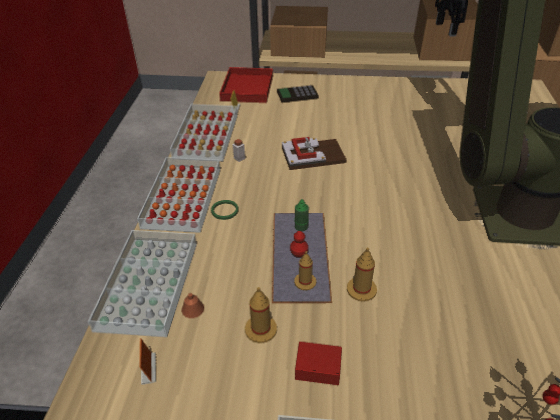

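View pics/wrist0.png

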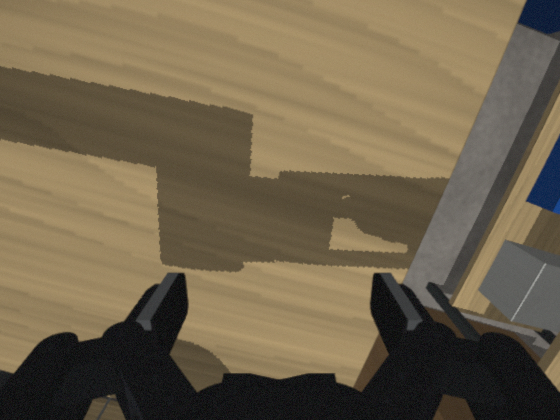

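The top view shows the dock at about (420,245), slot pointing up and slightly left. The board is at (241,241), with the flanged pagoda at (200,247). The larger look-alikes are off the board at (142,210) and (195,305).

```bash
python3 - <<'E'
from h import *
a=cv2.imread('pics/top0.png')
b=cv2.imread('pics/side0.png')
c1=cv2.resize(a[195:295,375:475],(500,500),interpolation=cv2.INTER_CUBIC)
c2=cv2.resize(a[200:300,160:260],(500,500),interpolation=cv2.INTER_CUBIC)
cv2.imwrite('pics/z1.png',c1)
cv2.imwrite('pics/z2.png',cv2.resize(b[120:180,260:360],(800,480),interpolation=cv2.INTER_CUBIC))
for c in ['side']:
    grab_frame(c)
    for q in ['pagoda','dock','dock_ledge','slot_mouth','home_nearest','board']:
        print(c,q,[(np.round(r['location'],3).tolist(),round(r['p'],2)) for r in landmark_of(c,q)])
E
```

```text
side pagoda [([0.601, 0.396, -0.001], 0.68), ([0.399, 0.273, -0.002], 0.66), ([0.524, 0.27, 0.002], 0.56)]
side dock [([0.532, -0.219, -0.001], 0.6)]
side dock_ledge [([0.48, -0.236, 0.01], 0.83)]
side slot_mouth [([0.512, -0.227, 0.026], 0.96)]
side home_nearest [([0.545, -0.217, 0.013], 0.76)]
side board []
```

View pics/z1.png

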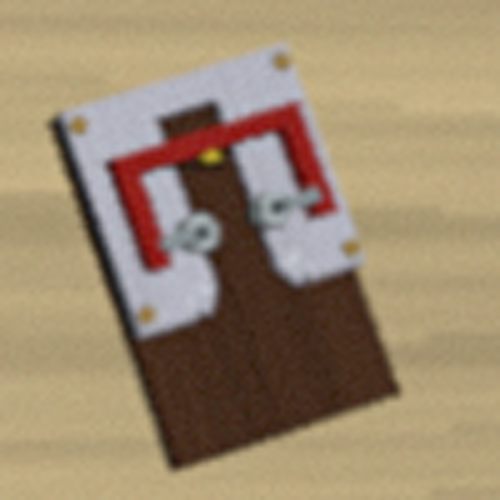

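View pics/z2.png

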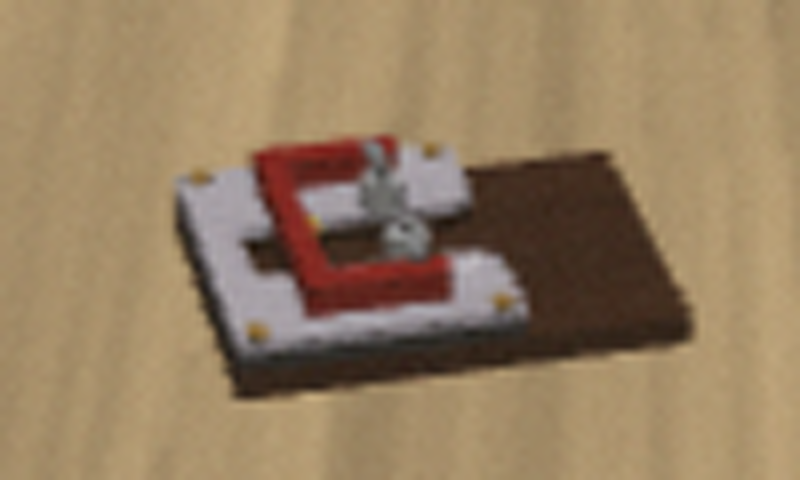

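```bash
python3 - <<'E'
from h import *
from scipy.optimize import least_squares
M=np.array([[80,55,24],[80,-55,24],[-24,55,24],[-24,-55,24],[-85,55,12],[-85,-55,12]])/1e3
T=np.array([[62,112],[288,42],[137,335],[362,262],[173,467],[398,392]],float); T=(T+.5)/5-.5+[375,195]
S=np.array([[243,362],[180,180],[527,318],[465,150],[690,318],[607,153]],float); S=(S+.5)/8-.5+[260,120]
ct,cs=get_calibration('top'),get_calibration('side')
def w(p): 
    c,s=np.cos(p[2]),np.sin(p[2]); return M@np.array([[c,-s,0],[s,c,0],[0,0,1]]).T+[p[0],p[1],0]
for mode in ('top','side','both'):
    def f(p):
        r=[]
        if mode!='side': r.append((proj('top',w(p),ct)-T).ravel())
        if mode!='top': r.append((proj('side',w(p),cs)-S).ravel())
        return np.concatenate(r)
    s=least_squares(f,[.532,-.22,.3]); print(mode,s.x,np.round(s.fun,1))
E
```

```text
top [ 0.53212065 -0.21891985  0.28476363] [-0.2 -0.7 -0.6 -0.   0.2 -0.3  0.4 -0.   0.1  0.4  0.1  0.6]
side [ 0.52679134 -0.21430426  0.29233246] [-0.3 -1.1 -0.3  0.2  0.6 -0.2 -1.4 -0.2  0.9  0.7  0.5  0.5]
both [ 0.53012213 -0.2180646   0.28704154] [-0.6  0.3 -1.   0.8 -0.1  0.7  0.1  0.8 -0.1  1.4 -0.2  1.4 -1.5 -2.
 -1.2 -0.7 -0.7 -1.  -2.4 -0.9 -0.3 -0.  -0.5 -0.1]
```

```bash
python3 - <<'E'
from h import *
s=read_state();R=cv2.Rodrigues(s['eef_rot'])[0];print(R.round(3),s['time_s'])
c=get_calibration('wrist');print('cam in tool',R.T@(np.array(c['position'])-s['tcp_pos']))
print('delta tool cm',100*R.T@(np.array([.525,.2705,.20])-s['tcp_pos']))
E
```

```text
[[ 0.274 -0.962  0.   ]
 [-0.962 -0.274 -0.   ]
 [ 0.    -0.    -1.   ]] 0.8
cam in tool [ 0.00114401 -0.08030927 -0.14230772]
delta tool cm [-69.11856509 -57.90611038   3.13037549]
```

```bash
python3 -m pendant '[{"claw":-1,"linear":[-10,-21,1.5],"turn":[0,0,-0.79]},{"claw":-1,"linear":[-10,-21,1.5],"turn":[0,0,-0.79]},{"claw":-1,"linear":[-10,-21,1.5],"turn":[0,0,-0.79]},{"claw":-1,"linear":[-10,-21,1.5],"turn":[0,0,-0.79]},{"claw":-1,"linear":[-10,-21,1.5],"turn":[0,0,-0.79]},{"claw":-1,"linear":[-10,-21,1.5],"turn":[0,0,-0.79]},{"claw":-1,"linear":[-10,-21,1.5],"turn":[0,0,-0.79]},{"claw":-1,"linear":[-10,-21,1.5],"turn":[0,0,-0.79]}]'
cat >> h.py <<'E'
DOCK=np.array([.5315,-.219,.286])
def st(target=None,az=None):
    s=read_state();R=cv2.Rodrigues(s['eef_rot'])[0]
    print('t',round(s['time_s'],2),'tcp',s['tcp_pos'].round(4),'az',np.arctan2(R[1,0],R[0,0]).round(4),'zax',R[:,2].round(3),'w',round(s['width'],4),'F',(R.T@s['wrist_force']).round(2),'(tool)','Tq',(R.T@s['wrist_torque']).round(3),'q',np.round(s['joints'],2))
    c,sn=np.cos(DOCK[2]),np.sin(DOCK[2]); d=s['tcp_pos'][:2]-DOCK[:2]
    print('in dock mm',np.round(1e3*np.array([c*d[0]+sn*d[1],-sn*d[0]+c*d[1]]),1))
    if target is not None: print('delta tool cm',(100*R.T@(np.array(target)-s['tcp_pos'])).round(2))
    if az is not None: print('turn', np.arctan2(R[1,0],R[0,0])-az)
E
python3 -c "
from h import *
st([.508,-.232,.2],.286)"
```

```text
time_s: 1.47
tcp_pos: [0.3334, -0.3978, 0.2163]
eef_rot: [-3.044, 0.775, 0.0]
wrist_force: [0.6, -0.0, 0.8]
width: 0.0853
t 1.47 tcp [ 0.3334 -0.3978  0.2163] az -0.4987 zax [-0.  0. -1.] w 0.0853 F [ 0.59 -0.27 -0.78] (tool) Tq [-0.03  -0.    -0.042] q [-0.95  0.24  1.64  0.    1.26 -0.46]
in dock mm [-240.5 -115.7]
delta tool cm [  7.4  -22.91   1.63]
turn -0.7846600518519025
```

```bash
python3 -m pendant '[{"claw":-1,"linear":[7.4,-22.9,1.6],"turn":[0,0,-0.785]},{"claw":-1,"linear":[7.4,-22.9,1.6],"turn":[0,0,-0.785]},{"claw":-1,"linear":[7.4,-22.9,1.6],"turn":[0,0,-0.785]},{"claw":-1,"linear":[7.4,-22.9,1.6],"turn":[0,0,-0.785]},{"claw":-1,"linear":[7.4,-22.9,1.6],"turn":[0,0,-0.785]},{"claw":-1,"linear":[7.4,-22.9,1.6],"turn":[0,0,-0.785]},{"claw":-1,"linear":[7.4,-22.9,1.6],"turn":[0,0,-0.785]},{"claw":-1,"linear":[7.4,-22.9,1.6],"turn":[0,0,-0.785]}]'
python3 -c "
from h import *
st([.508,-.232,.2],.286)
np.save('wcal1.npy',get_calibration('wrist'),allow_pickle=True)
save('wrist','w1')
for q in ['dock','dock_ledge','slot_mouth','home_nearest']:
        print(q,[(np.round(r['location'],4).tolist(),round(r['p'],2)) for r in landmark_of('wrist',q)])
"
```

```text
time_s: 2.13
tcp_pos: [0.5085, -0.2336, 0.2001]
eef_rot: [3.11, 0.444, -0.0]
wrist_force: [0.3, -0.4, -0.5]
width: 0.0852
t 2.13 tcp [ 0.5085 -0.2336  0.2001] az 0.2839 zax [-0. -0. -1.] w 0.0852 F [0.14 0.44 0.48] (tool) Tq [0.018 0.02  0.022] q [-0.51  0.31  1.58 -0.    1.25 -0.79]
in dock mm [-26.1  -7.5]
delta tool cm [-0.01 -0.17  0.01]
turn -0.0020733142889294287
dock [([0.5291, -0.2203, 0.0027], 0.8)]
dock_ledge [([0.4807, -0.2355, 0.0105], 0.81)]
slot_mouth [([0.5065, -0.2267, 0.021], 0.88), ([0.5473, -0.2152, 0.0071], 0.61)]
home_nearest [([0.5466, -0.2188, 0.0085], 0.88)]
```

View pics/w1.png

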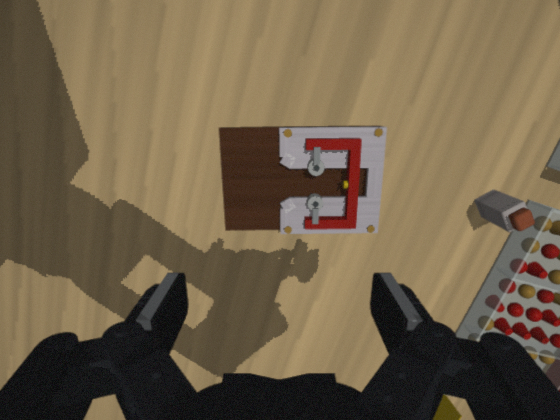

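The wrist view shows the whole dock, with the ledge at left (222–280,128–230) and the plate at right up to (385,127)/(380,234). I'll fit the corners.

```bash
python3 - <<'E'
from h import *
a=cv2.imread('pics/w1.png')
cv2.imwrite('pics/z3.png',cv2.resize(a[115:245,210:395],(740,520),interpolation=cv2.INTER_CUBIC))
E
```

```text
(no output)
```

View pics/z3.png

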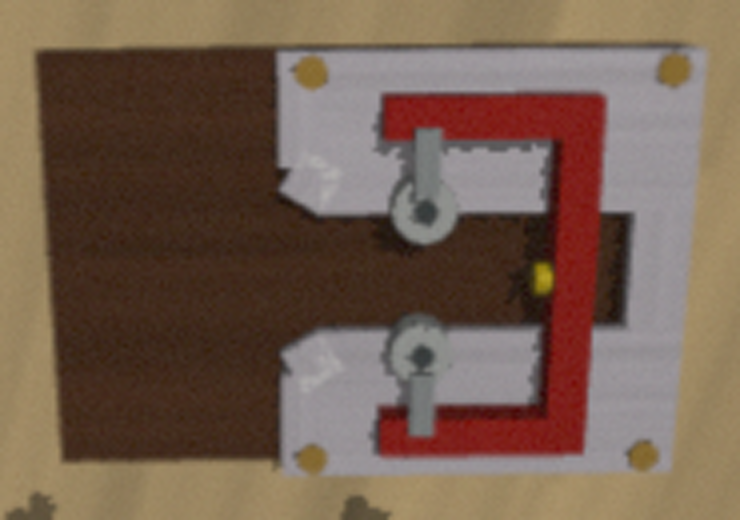

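```bash
python3 - <<'E'
from h import *
from scipy.optimize import least_squares
cal=np.load('wcal1.npy',allow_pickle=True).item()
T=np.array([[37,52],[63,460],[277,50],[281,470],[706,47],[672,470],[318,215],[320,328],[427,212],[422,355],[553,215],[546,330]],float);T=(T+.5)/4-.5+[210,115]
def w(p):
    h=p[3]
    M=np.array([[-85,55,12],[-85,-55,12],[-24,55,24],[-24,-55,24],[80,55,24],[80,-55,24],[-14,15.25,24],[-14,-15.25,24],[h-18,18,38],[h-18,-18,38],[h+14,16,37],[h+14,-16,37]])/1e3
    c,s=np.cos(p[2]),np.sin(p[2]); return M@np.array([[c,-s,0],[s,c,0],[0,0,1]]).T+[p[0],p[1],0]
s=least_squares(lambda p:(proj('wrist',w(p),cal)-T).ravel(),[.532,-.22,.3,30],loss='soft_l1'); print(s.x); print((proj('wrist',w(s.x),cal)-T).round(1).tolist())
E
```

```text
[ 0.5308519  -0.22029871  0.29722174 28.37875743]
[[-0.9, -0.4], [-0.4, 0.2], [0.0, -0.2], [0.4, 1.1], [0.4, -0.5], [-0.1, -0.2], [0.3, -0.7], [-0.1, 0.5], [-0.9, -0.5], [-0.5, -0.1], [0.7, 0.3], [0.7, 3.5]]
```

```bash
sed -i 's/^DOCK=.*/DOCK=np.array([.531,-.2200,.294])/' h.py; python3 -c "
from h import *
st([.525,.255,.2],.294)"
```

```text
t 2.38 tcp [ 0.5066 -0.2354  0.2004] az 0.2787 zax [-0. -0. -1.] w 0.0855 F [ 0.4  -0.22 -0.02] (tool) Tq [ 0.004 -0.002  0.031] q [-0.51  0.31  1.59 -0.    1.25 -0.79]
in dock mm [-27.8  -7.7]
delta tool cm [ 1.527e+01 -4.664e+01  3.000e-02]
turn -0.015251851898579194
```

```bash
python3 -m pendant '[{"claw":-1,"linear":[7.6,-23.3,0],"turn":[0,0,-0.01]},{"claw":-1,"linear":[7.6,-23.3,0],"turn":[0,0,-0.01]},{"claw":-1,"linear":[7.6,-23.3,0],"turn":[0,0,-0.01]},{"claw":-1,"linear":[7.6,-23.3,0],"turn":[0,0,-0.01]},{"claw":-1,"linear":[15.3,-46.6,0],"turn":[0,0,-0.01]},{"claw":-1,"linear":[15.3,-46.6,0],"turn":[0,0,-0.01]},{"claw":-1,"linear":[15.3,-46.6,0],"turn":[0,0,-0.01]},{"claw":-1,"linear":[15.3,-46.6,0],"turn":[0,0,-0.01]}]'
python3 -c "
from h import *
st([.525,.255,.2],.294)"
```

```text
time_s: 3.05
tcp_pos: [0.5187, 0.0995, 0.2008]
eef_rot: [3.109, 0.452, 0.001]
wrist_force: [0.8, -0.4, 0.5]
width: 0.0852
t 3.05 tcp [0.5187 0.0995 0.2008] az 0.2887 zax [ 0.001 -0.    -1.   ] w 0.0852 F [ 0.66  0.6  -0.54] (tool) Tq [0.044 0.045 0.001] q [ 0.11  0.27  1.65 -0.    1.22 -0.18]
in dock mm [ 80.9 309.4]
delta tool cm [  5.03 -14.73   0.08]
turn -0.005268496401262646
```

```bash
python3 -m pendant '[{"claw":-1,"linear":[5,-14.7,0],"turn":[0,0,0]},{"claw":-1,"linear":[5,-14.7,0],"turn":[0,0,0]},{"claw":-1,"linear":[5,-14.7,0],"turn":[0,0,0]},{"claw":-1,"linear":[5,-14.7,0],"turn":[0,0,0]},{"claw":-1,"linear":[5,-14.7,0],"turn":[0,0,0]},{"claw":-1,"linear":[5,-14.7,0],"turn":[0,0,0]},{"claw":-1,"linear":[5,-14.7,0],"turn":[0,0,0]}]'
python3 -c "
from h import *
st([.525,.255,.2],.294)
np.save('wcal2.npy',get_calibration('wrist'),allow_pickle=True)
save('wrist','w2')
for q in ['pagoda']:
        print(q,[(np.round(r['location'],4).tolist(),round(r['p'],2)) for r in landmark_of('wrist',q)])
st()
"
```

```text
time_s: 3.63
tcp_pos: [0.5245, 0.2527, 0.2002]
eef_rot: [3.107, 0.455, -0.001]
wrist_force: [0.5, -0.1, 0.4]
width: 0.0854
t 3.63 tcp [0.5245 0.2527 0.2002] az 0.2909 zax [-0.    -0.001 -1.   ] w 0.0854 F [ 0.43  0.26 -0.43] (tool) Tq [0.043 0.036 0.039] q [ 0.38  0.34  1.54 -0.    1.26  0.09]
in dock mm [130.7 454.3]
delta tool cm [ 0.12 -0.2   0.02]
turn -0.003149482273570703
pagoda [([0.4002, 0.2759, -0.0018], 0.89), ([0.6057, 0.3959, 0.0006], 0.81), ([0.5243, 0.2659, 0.0073], 0.65)]
t 3.73 tcp [0.5245 0.2521 0.2003] az 0.2896 zax [-0.    -0.001 -1.   ] w 0.0851 F [-0.74 -0.62  0.02] (tool) Tq [ 0.044  0.037 -0.049] q [ 0.38  0.34  1.54 -0.    1.26  0.09]
in dock mm [130.6 453.8]
```

View pics/w2.png

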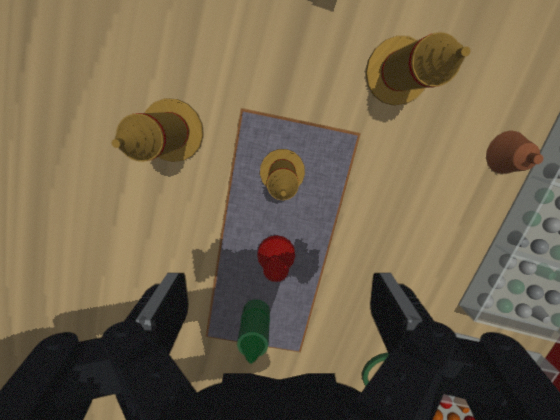

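The wrist view puts the small pagoda at (283,172): flange spans x 261–304, top edge at 150, spire tip at (283,195). The gourd is at (276,257).

```bash
python3 - <<'E'
from h import *
cal=np.load('wcal2.npy',allow_pickle=True).item()
print(ray('wrist',(282.5,171),.009,cal),ray('wrist',(283,195),.097,cal))
ct=get_calibration('top')
for g in [(.525,.2705),(.5245,.268)]:
  th=np.linspace(0,2*np.pi,13)[:-1]
  p=np.c_[g[0]+.024*np.cos(th),g[1]+.024*np.sin(th),0*th+.009]
  q=proj('wrist',p,cal);print(q.min(0),q.max(0), proj('wrist',[[g[0],g[1],.097]],cal))
  print('top',proj('top',p,ct).min(0),proj('top',p,ct).max(0))
a=cv2.imread('pics/w2.png');cv2.imwrite('pics/z4.png',cv2.resize(a[140:210,240:320],(640,560),interpolation=cv2.INTER_CUBIC))
E
```

```text
[0.52398853 0.2685065  0.009     ] [0.52419666 0.26608306 0.097     ]
[261.78407016 146.95126067] [306.38332615 191.09094562] [[285.60783758 190.08626955]]
top [188.2222398  236.90213493] [210.06269634 258.74693815]
[260.68567922 149.16257169] [305.18438038 193.12801168] [[284.0738028  192.85726973]]
top [189.34931855 237.13207161] [211.19610484 258.98195416]
```

View pics/z4.png

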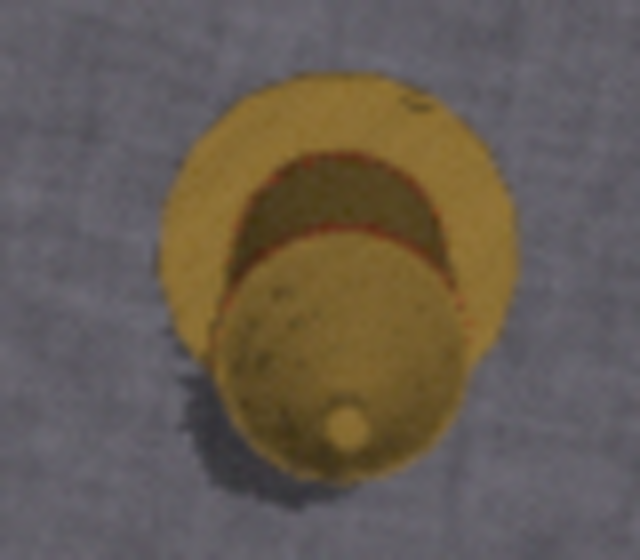

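```bash
python3 -c "
from h import *
st([.524,.268,.035],.294)"
python3 -m pendant '[{"claw":-0.3,"linear":[0.4,-1.5,4],"turn":[0,0,0]},{"claw":-0.3,"linear":[0.4,-1.5,7],"turn":[0,0,0]},{"claw":-0.3,"linear":[0.4,-1.5,7],"turn":[0,0,0]},{"claw":-0.3,"linear":[0.4,-1.5,7],"turn":[0,0,0]}]'
python3 -c "
from h import *
st([.524,.268,.035],.294)"
```

```text
t 3.73 tcp [0.5245 0.2521 0.2003] az 0.2896 zax [-0.    -0.001 -1.   ] w 0.0851 F [-0.74 -0.62  0.02] (tool) Tq [ 0.044  0.037 -0.049] q [ 0.38  0.34  1.54 -0.    1.26  0.09]
in dock mm [130.6 453.8]
delta tool cm [ 0.41 -1.55 16.53]
turn -0.004417686645822483
time_s: 4.07
tcp_pos: [0.5227, 0.2674, 0.129]
eef_rot: [3.107, 0.454, -0.008]
wrist_force: [0.2, 1.0, 0.6]
width: 0.0556
t 4.07 tcp [0.5227 0.2674 0.129 ] az 0.2901 zax [-0.005 -0.002 -1.   ] w 0.0556 F [ 0.5  -0.93 -0.63] (tool) Tq [-0.011 -0.027  0.009] q [ 0.4   0.42  1.61 -0.    1.12  0.11]
in dock mm [133.3 468.9]
delta tool cm [ 0.19 -0.03  9.4 ]
turn -0.0038856251794953667
```

```bash

python3 -m pendant '[{"claw":-0.3,"linear":[0.1,0,3],"turn":[0,0,0]},{"claw":-0.3,"linear":[0.1,0,6],"turn":[0,0,0]},{"claw":-0.3,"linear":[0.1,0,8],"turn":[0,0,0]},{"claw":-0.3,"linear":[0.1,0,9.4],"turn":[0,0,0]},{"claw":-0.3,"linear":[0.1,0,9.4],"turn":[0,0,0]},{"claw":-0.3,"linear":[0.1,0,9.4],"turn":[0,0,0]}]'
python3 -c "
from h import *
st([.524,.268,.035],.294)
save('wrist','w3');save('side','s3')"
```

```text
time_s: 4.57
tcp_pos: [0.5262, 0.2694, 0.0377]
eef_rot: [-3.108, -0.455, -0.002]
wrist_force: [-0.3, 0.1, -0.0]
width: 0.0554
t 4.57 tcp [0.5262 0.2694 0.0377] az 0.2909 zax [ 0.001  0.    -1.   ] w 0.0554 F [-0.31 -0.15  0.01] (tool) Tq [ 0.009  0.041 -0.074] q [ 0.4   0.53  1.7  -0.    0.91  0.11]
in dock mm [137.3 469.8]
delta tool cm [-0.26  0.07  0.27]
turn -0.0031306024781788677
```

View pics/w3.png

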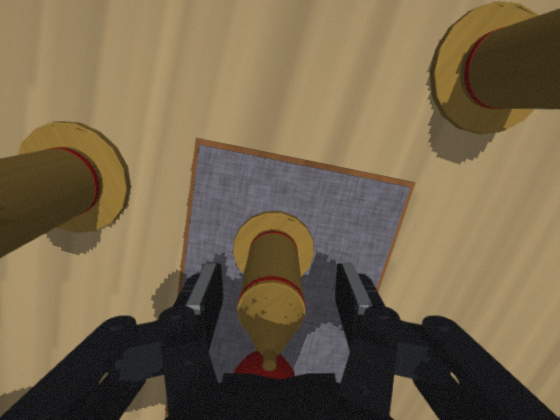

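View pics/s3.png

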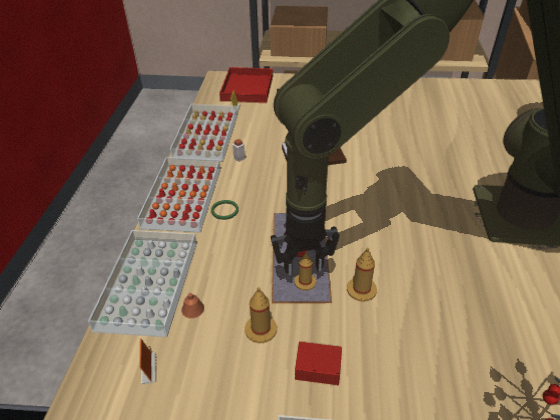

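The barrel sits about 3 mm left of the finger middle (barrel at x 272, fingers at 279). I'll correct that and close.

```bash

python3 -m pendant '[{"claw":-0.3,"linear":[-0.25,0.05,0.1],"turn":[0,0,0]},{"claw":-0.3,"linear":[-0.25,0.05,0.1],"turn":[0,0,0]},{"claw":0.6,"linear":[-0.25,0.05,0.1],"turn":[0,0,0]},{"claw":0.6,"linear":[-0.25,0.05,0.1],"turn":[0,0,0]},{"claw":0.6,"linear":[-0.25,0.05,0.1],"turn":[0,0,0]},{"claw":0.6,"linear":[-0.25,0.05,0.1],"turn":[0,0,0]},{"claw":0.6,"linear":[-0.25,0.05,0.1],"turn":[0,0,0]},{"claw":0.6,"linear":[-0.25,0.05,0.1],"turn":[0,0,0]}]' 40
python3 -c "
from h import *
for i in range(3):
  st([.524,.268,.035],.294); save('wrist','w4')"
```

```text
time_s: 5.33
tcp_pos: [0.5232, 0.2689, 0.036]
eef_rot: [-3.108, -0.457, -0.002]
wrist_force: [-0.2, -0.0, 5.2]
width: 0.0264
t 5.33 tcp [0.5232 0.2689 0.036 ] az 0.2921 zax [ 0.001  0.    -1.   ] w 0.0264 F [-0.23 -0.06 -5.25] (tool) Tq [-0.038 -0.161  0.051] q [ 0.4   0.53  1.71 -0.    0.9   0.11]
in dock mm [134.2 470.1]
delta tool cm [0.05 0.11 0.1 ]
turn -0.0019165274821916212
t 5.38 tcp [0.5232 0.2689 0.036 ] az 0.2922 zax [ 0.001  0.    -1.   ] w 0.027 F [-1.46  0.38 -6.55] (tool) Tq [-0.032 -0.156 -0.029] q [ 0.4   0.53  1.71 -0.    0.9   0.11]
in dock mm [134.2 470.2]
delta tool cm [0.05 0.11 0.1 ]
turn -0.0018330282617690652
t 5.43 tcp [0.5232 0.2689 0.036 ] az 0.2921 zax [ 0.001  0.    -1.   ] w 0.0269 F [-0.73 -0.06 -6.98] (tool) Tq [-0.052 -0.197 -0.012] q [ 0.4   0.53  1.71 -0.    0.9   0.11]
in dock mm [134.2 470.2]
delta tool cm [0.05 0.11 0.1 ]
turn -0.0018523895489539477
```

View pics/w4.png

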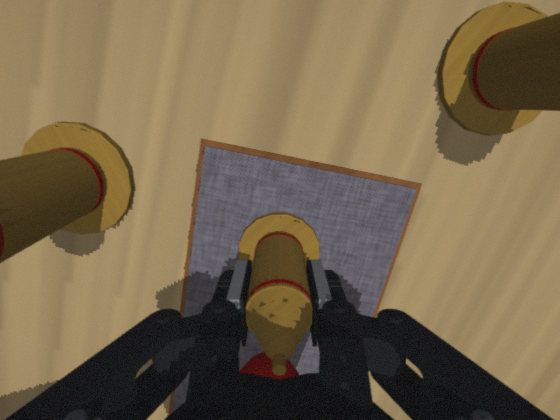

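```bash

python3 -m pendant '[{"claw":0.6,"linear":[0,0,-1],"turn":[0,0,0]},{"claw":0.6,"linear":[0,0,-3],"turn":[0,0,0]},{"claw":0.6,"linear":[0,0,-6],"turn":[0,0,0]},{"claw":0.6,"linear":[0,0,-10],"turn":[0,0,0]},{"claw":0.6,"linear":[0,0,-13],"turn":[0,0,0]},{"claw":0.6,"linear":[0,0,-14.5],"turn":[0,0,0]},{"claw":0.6,"linear":[0,0,-15],"turn":[0,0,0]}]' 40
python3 -c "
from h import *
save('wrist','w5'); save('side','s5')
st([.4793,-.2356,.18],.294)"
```

```text
time_s: 6.07
tcp_pos: [0.5245, 0.2695, 0.1892]
eef_rot: [-3.106, -0.457, -0.01]
wrist_force: [-0.2, -0.6, -1.7]
width: 0.0272
t 6.17 tcp [0.5229 0.2688 0.1862] az 0.2921 zax [ 0.001  0.001 -1.   ] w 0.0269 F [1.04 0.23 2.25] (tool) Tq [-0.012  0.037 -0.033] q [0.4  0.36 1.54 0.   1.24 0.11]
in dock mm [133.9 470.1]
delta tool cm [-18.7   47.04   0.58]
turn -0.0019086206303252085
```

View pics/w5.png

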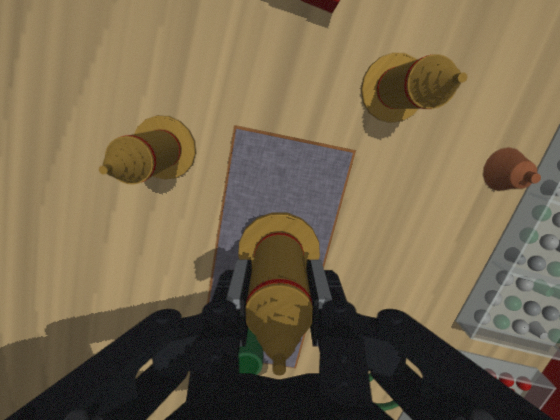

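View pics/s5.png

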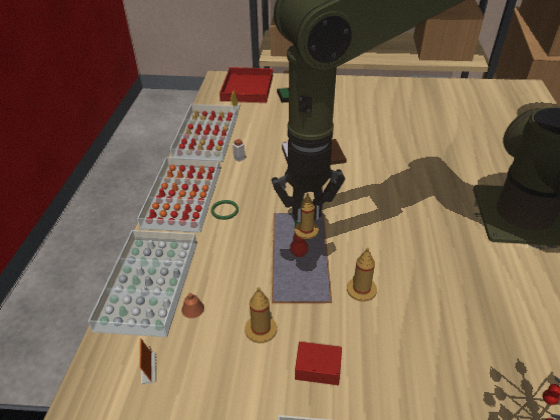

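It's held upright, and the gourd and jade pagoda haven't moved. Next I carry it to above the ledge.

```bash

python3 -m pendant '[{"claw":0.6,"linear":[-0.5,1.2,0],"turn":[0,0,0]},{"claw":0.6,"linear":[-1.5,4,0],"turn":[0,0,0]},{"claw":0.6,"linear":[-3,7.5,0],"turn":[0,0,0]},{"claw":0.6,"linear":[-4.5,11.2,0],"turn":[0,0,0]},{"claw":0.6,"linear":[-6,15,0],"turn":[0,0,0]},{"claw":0.6,"linear":[-7.5,18.7,0],"turn":[0,0,0]},{"claw":0.6,"linear":[-9,22.5,0],"turn":[0,0,0]},{"claw":0.6,"linear":[-10.4,26.2,0],"turn":[0,0,0]}]'
python3 -m pendant '[{"claw":0.6,"linear":[-1.5,3.7,0],"turn":[0,0,0]},{"claw":0.6,"linear":[-3,7.5,0],"turn":[0,0,0]},{"claw":0.6,"linear":[-4.5,11.3,0],"turn":[0,0,0]},{"claw":0.6,"linear":[-6,15,0],"turn":[0,0,0]},{"claw":0.6,"linear":[-7.2,18,0],"turn":[0,0,0]},{"claw":0.6,"linear":[-8,20,0],"turn":[0,0,0]},{"claw":0.6,"linear":[-8.3,20.8,0],"turn":[0,0,0]},{"claw":0.6,"linear":[-8.3,20.8,0],"turn":[0,0,0]}]'
python3 -c "
from h import *
st([.4793,-.2356,.05],.294)"
```

```text
time_s: 6.83
tcp_pos: [0.4956, -0.0145, 0.183]
eef_rot: [-3.107, -0.457, 0.008]
wrist_force: [0.4, 0.0, -2.3]
width: 0.0266
time_s: 7.5
tcp_pos: [0.4772, -0.237, 0.1833]
eef_rot: [-3.107, -0.451, 0.005]
wrist_force: [-0.6, 0.4, -2.5]
width: 0.0272
t 7.5 tcp [ 0.4772 -0.237   0.1833] az 0.2886 zax [-0.004  0.002 -1.   ] w 0.0272 F [-0.5  -0.54  2.49] (tool) Tq [ 0.023  0.027 -0.007] q [-0.54  0.29  1.66 -0.    1.19 -0.83]
in dock mm [-56.4  -0.6]
delta tool cm [ 0.28 -0.04 13.32]
turn -0.0053897043097348996
```

```bash

python3 -m pendant '[{"claw":0.6,"linear":[0,0,2],"turn":[0,0,0]},{"claw":0.6,"linear":[0,0,5],"turn":[0,0,0]},{"claw":0.6,"linear":[0,0,8],"turn":[0,0,0]},{"claw":0.6,"linear":[0,0,11],"turn":[0,0,0]},{"claw":0.6,"linear":[0,0,12],"turn":[0,0,0]},{"claw":0.6,"linear":[0,0,12.7],"turn":[0,0,0]},{"claw":0.6,"linear":[0,0,12.7],"turn":[0,0,0]},{"claw":0.6,"linear":[0,0,12.7],"turn":[0,0,0]}]'
python3 -c "
from h import *
st([.4793,-.2356,.05],.294)
np.save('wcal6.npy',get_calibration('wrist'),allow_pickle=True)
save('wrist','w6');save('top','t6')
st([.4793,-.2356,.05],.294)
a=cv2.imread('pics/t6.png');cv2.imwrite('pics/z6.png',cv2.resize(a[195:295,375:475],(500,500),interpolation=cv2.INTER_CUBIC))
"
```

```text
time_s: 8.17
tcp_pos: [0.4797, -0.235, 0.0589]
eef_rot: [3.108, 0.458, 0.001]
wrist_force: [0.3, -0.2, -2.1]
width: 0.0271
t 8.17 tcp [ 0.4797 -0.235   0.0589] az 0.2928 zax [ 0.001 -0.    -1.   ] w 0.0271 F [0.27 0.28 2.06] (tool) Tq [-0.045  0.027 -0.003] q [-0.53  0.44  1.81  0.    0.89 -0.83]
in dock mm [-53.5   0.5]
delta tool cm [-0.05  0.05  0.89]
turn -0.0012499485113139364
t 8.27 tcp [ 0.4804 -0.2357  0.0598] az 0.2924 zax [ 0.003 -0.002 -1.   ] w 0.0265 F [-0.23 -0.1   2.99] (tool) Tq [ 0.037  0.017 -0.002] q [-0.54  0.44  1.81  0.    0.89 -0.83]
in dock mm [-53.   -0.4]
delta tool cm [-0.1  -0.04  0.98]
turn -0.0016082138923950162
```

View pics/w6.png

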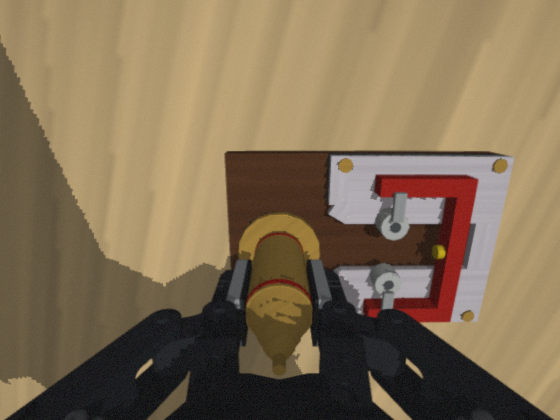

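View pics/z6.png

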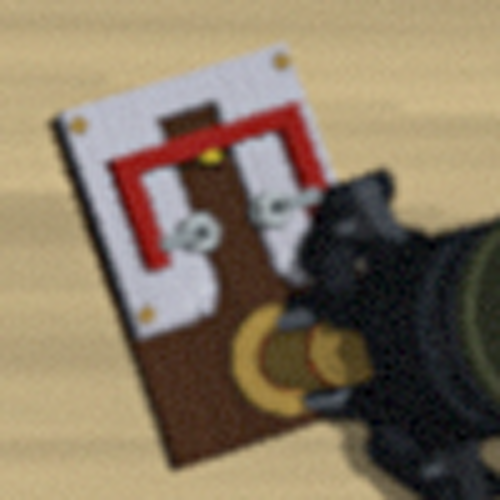

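```bash
python3 -c "
import cv2
a=cv2.imread('pics/w6.png');cv2.imwrite('pics/z7.png',cv2.resize(a[140:330,215:525],(775,475),interpolation=cv2.INTER_CUBIC))"
```

```text
(no output)
```

View pics/z7.png

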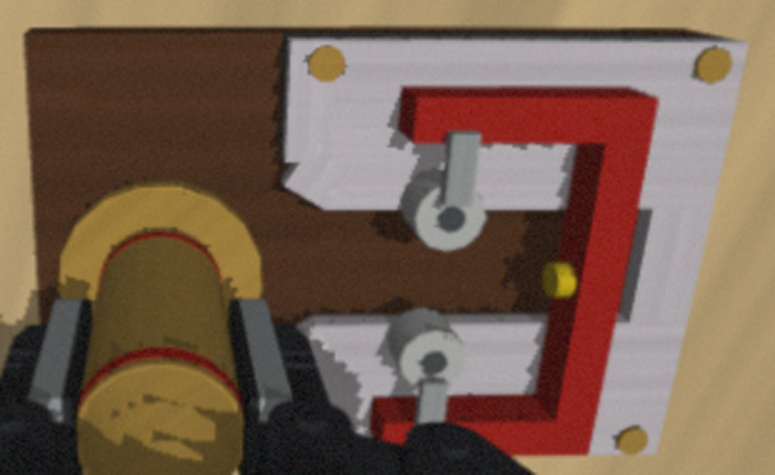

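```bash
cat > fit2.py <<'E'
from h import *
from scipy.optimize import least_squares
cal=np.load('wcal6.npy',allow_pickle=True).item()
T=np.array([[27,30],[287,38],[745,43],[657,455],[323,210],[452,218],[435,362]],float);T=(T+.5)/2.5-.5+[215,140]
def w(p):
    h=p[3]
    M=np.array([[-85,55,12],[-24,55,24],[80,55,24],[80,-55,24],[-14,15.25,24],[h-18,18,38],[h-18,-18,38]])/1e3
    c,s=np.cos(p[2]),np.sin(p[2]); return M@np.array([[c,-s,0],[s,c,0],[0,0,1]]).T+[p[0],p[1],0]
s=least_squares(lambda p:(proj('wrist',w(p),cal)-T).ravel(),[.532,-.22,.3,30],loss='soft_l1'); print(s.x); print((proj('wrist',w(s.x),cal)-T).round(1).tolist())
E=np.array([[163,184],[60,275],[262,275]],float);E=(E+.5)/2.5-.5+[215,140]
th=np.linspace(0,2*np.pi,121)
def g(p,z=.032):
    q=proj('wrist',np.c_[p[0]+.024*np.cos(th),p[1]+.024*np.sin(th),0*th+z],cal)
    return [q[:,1].min()-E[0,1],q[:,0].min()-E[1,0],q[:,0].max()-E[2,0]]
for z in (.030,.032,.034):
    f=least_squares(lambda p:g(p,z),[.48,-.235]);c,sn=np.cos(s.x[2]),np.sin(s.x[2]);d=f.x-s.x[:2]
    print(z,f.x,f.fun.round(1),'in dock mm',1e3*(c*d[0]+sn*d[1]),1e3*(-sn*d[0]+c*d[1]))
E
python3 fit2.py
```

```text
[ 0.53043042 -0.22079349  0.29220765 29.50598286]
[[-2.3, 0.5], [0.9, 0.2], [1.2, -0.4], [-1.3, -0.3], [0.1, -0.6], [0.2, 0.2], [-0.2, 0.4]]
0.03 [ 0.48066448 -0.236554  ] [ 0.  -0.6  0.6] in dock mm -52.196454712056266 -0.7565055495721666
0.032 [ 0.48047729 -0.2359433 ] [ 0.1 -1.1  1.1] in dock mm -52.19979148759807 -0.11776390333286153
0.034 [ 0.48029023 -0.23533306] [ 0.1 -1.5  1.5] in dock mm -52.20312417403809 0.5204909667140909
```

Pagoda and dock line agree within about 0.5 mm across the slot. I'll lower it slowly to feel the ledge.

```bash
sed -i 's/^DOCK=.*/DOCK=np.array([.5305,-.2205,.293])/' h.py
python3 -m pendant '[{"claw":0.6,"linear":[0,0,0.5],"turn":[0,0,0]},{"claw":0.6,"linear":[0,0,0.9],"turn":[0,0,0]},{"claw":0.6,"linear":[0,0,1.1],"turn":[0,0,0]},{"claw":0.6,"linear":[0,0,1.2],"turn":[0,0,0]},{"claw":0.6,"linear":[0,0,1.2],"turn":[0,0,0]}]'
python3 -c "
from h import *
for i in range(3): st();grab_frame('top')"
python3 -m pendant '[{"claw":0.6,"linear":[0,0,0.1],"turn":[0,0,0]},{"claw":0.6,"linear":[0,0,0.15],"turn":[0,0,0]},{"claw":0.6,"linear":[0,0,0.15],"turn":[0,0,0]}]'
python3 -c "
from h import *
for i in range(3): st();grab_frame('top')"

```

```text
time_s: 8.68
tcp_pos: [0.4787, -0.2352, 0.0461]
eef_rot: [-3.108, -0.457, 0.001]
wrist_force: [0.4, 0.9, -3.1]
width: 0.0273
t 8.68 tcp [ 0.4787 -0.2352  0.0461] az 0.2918 zax [-0.  0. -1.] w 0.0273 F [ 0.63 -0.79  3.13] (tool) Tq [ 0.056  0.018 -0.006] q [-0.54  0.46  1.82  0.    0.86 -0.83]
in dock mm [-53.8   0.9]
t 8.73 tcp [ 0.4788 -0.2353  0.0462] az 0.2919 zax [-0.  0. -1.] w 0.027 F [ 0.1  -0.21  1.81] (tool) Tq [-0.012  0.042  0.005] q [-0.54  0.46  1.82 -0.    0.86 -0.83]
in dock mm [-53.7   0.8]
t 8.78 tcp [ 0.479  -0.2353  0.0463] az 0.2919 zax [-0.  0. -1.] w 0.0271 F [-0.86  0.54  1.34] (tool) Tq [-0.014 -0.027  0.015] q [-0.54  0.46  1.82  0.    0.86 -0.83]
in dock mm [-53.6   0.7]
time_s: 9.08
tcp_pos: [0.479, -0.2353, 0.0447]
eef_rot: [-3.108, -0.457, 0.0]
wrist_force: [-0.1, 0.1, -3.0]
width: 0.0272
t 9.08 tcp [ 0.479  -0.2353  0.0447] az 0.292 zax [-0.  0. -1.] w 0.0272 F [-0.08 -0.08  2.96] (tool) Tq [ 0.057 -0.027 -0.043] q [-0.54  0.46  1.82 -0.    0.86 -0.83]
in dock mm [-53.6   0.7]
t 9.13 tcp [ 0.4789 -0.2352  0.0447] az 0.292 zax [-0.  0. -1.] w 0.0271 F [ 0.05 -0.48  2.05] (tool) Tq [-0.016  0.018  0.029] q [-0.54  0.46  1.82  0.    0.86 -0.83]
in dock mm [-53.6   0.8]
t 9.18 tcp [ 0.479  -0.2353  0.0448] az 0.292 zax [-0.  0. -1.] w 0.0266 F [ 0.01 -0.15  1.28] (tool) Tq [ 0.032 -0.021  0.002] q [-0.54  0.46  1.82  0.    0.86 -0.83]
in dock mm [-53.6   0.7]
```

Not touching yet; I'll go down in 0.5 mm steps.

```bash

python3 -m pendant '[{"claw":0.6,"linear":[0,0,0.05],"turn":[0,0,0]},{"claw":0.6,"linear":[0,0,0.05],"turn":[0,0,0]}]'
python3 -m pendant '[{"claw":0.6,"linear":[0,0,0.05],"turn":[0,0,0]},{"claw":0.6,"linear":[0,0,0.05],"turn":[0,0,0]}]'
python3 -m pendant '[{"claw":0.6,"linear":[0,0,0.05],"turn":[0,0,0]},{"claw":0.6,"linear":[0,0,0.05],"turn":[0,0,0]}]'
python3 -c "
from h import *
for i in range(3): st();grab_frame('top')"

```

```text
time_s: 9.4
tcp_pos: [0.479, -0.2353, 0.0443]
eef_rot: [-3.108, -0.457, 0.0]
wrist_force: [-0.2, 0.0, -2.5]
width: 0.0272
time_s: 9.57
tcp_pos: [0.479, -0.2353, 0.044]
eef_rot: [3.108, 0.457, 0.0]
wrist_force: [-0.2, 0.8, 1.2]
width: 0.0268
time_s: 9.73
tcp_pos: [0.4791, -0.2353, 0.044]
eef_rot: [3.108, 0.457, 0.001]
wrist_force: [-2.1, 0.3, 5.1]
width: 0.0272
t 9.73 tcp [ 0.4791 -0.2353  0.044 ] az 0.292 zax [ 0. -0. -1.] w 0.0272 F [-1.97 -0.88 -5.09] (tool) Tq [ 0.163 -0.196 -0.003] q [-0.54  0.46  1.82 -0.    0.86 -0.83]
in dock mm [-53.5   0.7]
t 9.78 tcp [ 0.4791 -0.2353  0.044 ] az 0.2921 zax [ 0. -0. -1.] w 0.027 F [-0.33 -0.63 -5.89] (tool) Tq [ 0.228 -0.203  0.019] q [-0.54  0.46  1.82 -0.    0.86 -0.83]
in dock mm [-53.5   0.7]
t 9.83 tcp [ 0.479  -0.2353  0.044 ] az 0.292 zax [ 0. -0. -1.] w 0.0269 F [-0.85 -2.34 -5.24] (tool) Tq [ 0.225 -0.265  0.026] q [-0.54  0.46  1.82 -0.    0.86 -0.83]
in dock mm [-53.5   0.7]
```

```bash

python3 -m pendant '[{"claw":0.6,"linear":[0,0,-0.05],"turn":[0,0,0]},{"claw":0.6,"linear":[0.3,0,-0.05],"turn":[0,0,0]},{"claw":0.6,"linear":[0.6,0,-0.05],"turn":[0,0,0]},{"claw":0.6,"linear":[0.9,0,-0.05],"turn":[0,0,0]},{"claw":0.6,"linear":[1.2,0,-0.05],"turn":[0,0,0]},{"claw":0.6,"linear":[1.4,0,-0.05],"turn":[0,0,0]},{"claw":0.6,"linear":[1.6,0,-0.05],"turn":[0,0,0]}]'
python3 -c "
from h import *
for i in range(2): st();grab_frame('top')"

```

```text
time_s: 10.47
tcp_pos: [0.4944, -0.2308, 0.044]
eef_rot: [3.108, 0.458, -0.001]
wrist_force: [-4.1, -1.3, 6.0]
width: 0.0269
t 10.47 tcp [ 0.4944 -0.2308  0.044 ] az 0.2924 zax [-0. -0. -1.] w 0.0269 F [-4.28  0.08 -6.01] (tool) Tq [-0.029 -0.698  0.006] q [-0.51  0.48  1.8  -0.    0.87 -0.81]
in dock mm [-37.5   0.6]
t 10.52 tcp [ 0.4949 -0.2307  0.044 ] az 0.2923 zax [ 0. -0. -1.] w 0.0266 F [-3.36 -0.41 -5.92] (tool) Tq [ 0.064 -0.655 -0.008] q [-0.51  0.48  1.8  -0.    0.87 -0.81]
in dock mm [-37.    0.5]
```

```bash

python3 -m pendant '[{"claw":0.6,"linear":[0,0,-0.08],"turn":[0,0,0]},{"claw":0.6,"linear":[0.2,0,-0.08],"turn":[0,0,0]},{"claw":0.6,"linear":[0.4,0,-0.08],"turn":[0,0,0]},{"claw":0.6,"linear":[0.6,0,-0.08],"turn":[0,0,0]},{"claw":0.6,"linear":[0.8,0,-0.08],"turn":[0,0,0]},{"claw":0.6,"linear":[0.8,0,-0.08],"turn":[0,0,0]}]'
python3 -c "
from h import *
for i in range(2): st();save('top','t8');save('wrist','w8')"

```

```text
time_s: 11.07
tcp_pos: [0.5027, -0.2283, 0.0444]
eef_rot: [3.108, 0.457, 0.001]
wrist_force: [0.1, 0.3, -1.6]
width: 0.0267
t 11.07 tcp [ 0.5027 -0.2283  0.0444] az 0.2922 zax [ 0.001  0.    -1.   ] w 0.0267 F [ 0.17 -0.26  1.62] (tool) Tq [-0.019  0.054  0.021] q [-0.5   0.48  1.78  0.    0.88 -0.8 ]
in dock mm [-28.9   0.6]
t 11.17 tcp [ 0.5021 -0.2283  0.0445] az 0.2923 zax [-0.  0. -1.] w 0.0271 F [ 0.17 -0.28  1.52] (tool) Tq [0.015 0.033 0.029] q [-0.5   0.48  1.78  0.    0.88 -0.8 ]
in dock mm [-29.4   0.7]
```

View pics/w8.png

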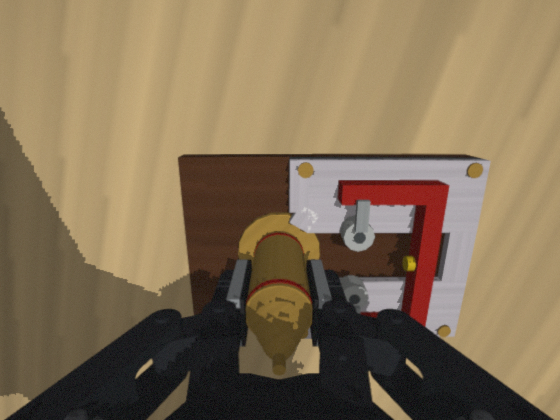

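The flange is going under the plate (plate's near corner overlaps it at (302,215)), with no side force. Continuing into the slot.

```bash

python3 -m pendant '[{"claw":0.6,"linear":[0.3,0,0],"turn":[0,0,0]},{"claw":0.6,"linear":[0.6,0,0],"turn":[0,0,0]},{"claw":0.6,"linear":[0.8,0,0],"turn":[0,0,0]},{"claw":0.6,"linear":[1.0,0,0],"turn":[0,0,0]},{"claw":0.6,"linear":[1.2,0,0],"turn":[0,0,0]},{"claw":0.6,"linear":[1.2,0,0],"turn":[0,0,0]}]'
python3 -c "
from h import *
for i in range(2): st();grab_frame('top')"
python3 -m pendant '[{"claw":0.6,"linear":[0.2,0,0],"turn":[0,0,0]},{"claw":0.6,"linear":[0.4,0,0],"turn":[0,0,0]},{"claw":0.6,"linear":[0.6,0,0],"turn":[0,0,0]},{"claw":0.6,"linear":[0.8,0,0],"turn":[0,0,0]},{"claw":0.6,"linear":[0.8,0,0],"turn":[0,0,0]}]'
python3 -c "
from h import *
for i in range(2): st();grab_frame('top')"

```

```text
time_s: 11.77
tcp_pos: [0.5141, -0.2249, 0.0446]
eef_rot: [3.108, 0.457, 0.001]
wrist_force: [0.3, -0.1, -2.5]
width: 0.0268
t 11.77 tcp [ 0.5141 -0.2249  0.0446] az 0.2922 zax [ 0.001 -0.    -1.   ] w 0.0268 F [0.28 0.17 2.45] (tool) Tq [ 0.001  0.017 -0.036] q [-0.49  0.49  1.76  0.    0.89 -0.78]
in dock mm [-17.    0.5]
t 11.82 tcp [ 0.5138 -0.2249  0.0446] az 0.2923 zax [ 0. -0. -1.] w 0.0269 F [ 0.25 -0.72  2.28] (tool) Tq [ 0.005 -0.018  0.033] q [-0.49  0.49  1.76  0.    0.89 -0.78]
in dock mm [-17.3   0.6]
time_s: 12.28
tcp_pos: [0.5218, -0.2226, 0.0446]
eef_rot: [3.108, 0.457, 0.001]
wrist_force: [0.2, -1.1, -2.3]
width: 0.027
t 12.28 tcp [ 0.5218 -0.2226  0.0446] az 0.2922 zax [ 0.001 -0.    -1.   ] w 0.027 F [-0.09  1.12  2.26] (tool) Tq [-0.022  0.01   0.049] q [-0.48  0.5   1.75  0.    0.9  -0.77]
in dock mm [-9.   0.5]
t 12.33 tcp [ 0.5215 -0.2226  0.0446] az 0.2922 zax [ 0. -0. -1.] w 0.0272 F [-0.53  0.91  2.96] (tool) Tq [ 0.027  0.025 -0.028] q [-0.48  0.5   1.75  0.    0.9  -0.77]
in dock mm [-9.2  0.6]
```

```bash

python3 -m pendant '[{"claw":0.6,"linear":[0.2,0,0],"turn":[0,0,0]},{"claw":0.6,"linear":[0.4,0,0],"turn":[0,0,0]},{"claw":0.6,"linear":[0.6,0,0],"turn":[0,0,0]},{"claw":0.6,"linear":[0.8,0,0],"turn":[0,0,0]},{"claw":0.6,"linear":[0.8,0,0],"turn":[0,0,0]}]' 60
python3 -c "
from h import *
for i in range(2): st();grab_frame('top')"
python3 -m pendant '[{"claw":0.6,"linear":[0.2,0,0],"turn":[0,0,0]},{"claw":0.6,"linear":[0.4,0,0],"turn":[0,0,0]},{"claw":0.6,"linear":[0.4,0,0],"turn":[0,0,0]}]'
python3 -m pendant '[{"claw":0.6,"linear":[0.2,0,0],"turn":[0,0,0]},{"claw":0.6,"linear":[0.4,0,0],"turn":[0,0,0]},{"claw":0.6,"linear":[0.4,0,0],"turn":[0,0,0]}]'
python3 -c "
from h import *
for i in range(2): st();grab_frame('top')"

```

```text
time_s: 12.8
tcp_pos: [0.5289, -0.2202, 0.0446]
eef_rot: [-3.108, -0.458, 0.001]
wrist_force: [-1.0, -0.9, -1.6]
width: 0.0262
t 12.8 tcp [ 0.5289 -0.2202  0.0446] az 0.2923 zax [-0.  0. -1.] w 0.0262 F [-1.2   0.54  1.56] (tool) Tq [ 0.004 -0.071 -0.05 ] q [-0.47  0.5   1.73 -0.    0.91 -0.76]
in dock mm [-1.5  0.8]
t 12.85 tcp [ 0.5289 -0.2202  0.0446] az 0.2923 zax [-0.  0. -1.] w 0.0268 F [-0.38 -0.09  2.72] (tool) Tq [ 0.014 -0.068 -0.017] q [-0.47  0.5   1.73 -0.    0.91 -0.76]
in dock mm [-1.5  0.8]
time_s: 13.15
tcp_pos: [0.5318, -0.2192, 0.0445]
eef_rot: [-3.108, -0.457, 0.003]
wrist_force: [-4.2, -1.0, 0.8]
width: 0.0266
time_s: 13.4
tcp_pos: [0.5371, -0.2179, 0.0446]
eef_rot: [-3.108, -0.457, -0.001]
wrist_force: [-2.9, -1.1, -0.9]
width: 0.0267
t 13.4 tcp [ 0.5371 -0.2179  0.0446] az 0.2918 zax [ 0.001  0.    -1.   ] w 0.0267 F [-3.15  0.24  0.93] (tool) Tq [ 0.042 -0.447  0.001] q [-0.46  0.51  1.72  0.    0.91 -0.75]
in dock mm [7.1 0.6]
t 13.45 tcp [ 0.537  -0.2179  0.0446] az 0.2919 zax [ 0.001  0.    -1.   ] w 0.0267 F [-1.84 -0.4   1.35] (tool) Tq [ 0.027 -0.361 -0.011] q [-0.46  0.51  1.72  0.    0.91 -0.75]
in dock mm [7.  0.6]
```

```bash

for i in 1; do python3 -m pendant '[{"claw":0.6,"linear":[0.2,0,0],"turn":[0,0,0]},{"claw":0.6,"linear":[0.4,0,0],"turn":[0,0,0]},{"claw":0.6,"linear":[0.4,0,0],"turn":[0,0,0]}]'; done
python3 -c "
from h import *
for i in range(2): st();grab_frame('top')"
python3 -m pendant '[{"claw":0.6,"linear":[0.2,0,0],"turn":[0,0,0]},{"claw":0.6,"linear":[0.4,0,0],"turn":[0,0,0]},{"claw":0.6,"linear":[0.4,0,0],"turn":[0,0,0]}]'
python3 -c "
from h import *
for i in range(2): st();save('wrist','w9')"

```

```text
time_s: 13.75
tcp_pos: [0.5416, -0.2167, 0.0446]
eef_rot: [3.108, 0.457, 0.003]
wrist_force: [0.7, 1.0, -2.8]
width: 0.0265
t 13.75 tcp [ 0.5416 -0.2167  0.0446] az 0.2918 zax [ 0.002  0.    -1.   ] w 0.0265 F [ 0.96 -0.8   2.79] (tool) Tq [ 0.105  0.123 -0.02 ] q [-0.45  0.51  1.71  0.    0.92 -0.75]
in dock mm [11.7  0.4]
t 13.8 tcp [ 0.5415 -0.2167  0.0446] az 0.2919 zax [ 0.002  0.    -1.   ] w 0.0262 F [ 0.9  -1.6   2.96] (tool) Tq [0.103 0.171 0.007] q [-0.45  0.51  1.71  0.    0.92 -0.75]
in dock mm [11.7  0.4]
time_s: 14.1
tcp_pos: [0.5454, -0.2156, 0.0446]
eef_rot: [3.108, 0.457, 0.003]
wrist_force: [2.7, 0.2, -5.0]
width: 0.0264
t 14.1 tcp [ 0.5454 -0.2156  0.0446] az 0.2919 zax [ 0.002 -0.    -1.   ] w 0.0264 F [2.68 0.61 5.  ] (tool) Tq [ 0.134  0.54  -0.006] q [-0.45  0.52  1.71  0.    0.92 -0.74]
in dock mm [15.6  0.4]
t 14.15 tcp [ 0.5453 -0.2156  0.0447] az 0.2918 zax [ 0.002 -0.    -1.   ] w 0.0265 F [ 2.13 -1.08  4.51] (tool) Tq [0.08  0.536 0.037] q [-0.45  0.52  1.71  0.    0.92 -0.74]
in dock mm [15.6  0.4]
```

View pics/w9.png

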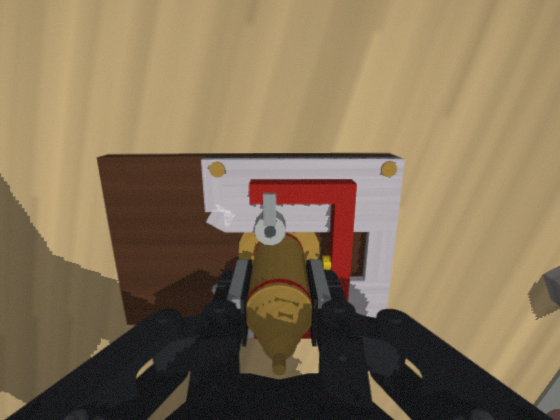

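Past the roller centres, and the rollers now pull it forward (+2.5 N). Carrying on toward the pin.

```bash

python3 -m pendant '[{"claw":0.6,"linear":[0.2,0,0],"turn":[0,0,0]},{"claw":0.6,"linear":[0.4,0,0],"turn":[0,0,0]},{"claw":0.6,"linear":[0.6,0,0],"turn":[0,0,0]},{"claw":0.6,"linear":[0.6,0,0],"turn":[0,0,0]}]'
python3 -c "
from h import *
for i in range(2): st();grab_frame('top')"
python3 -m pendant '[{"claw":0.6,"linear":[0.1,0,0],"turn":[0,0,0]},{"claw":0.6,"linear":[0.2,0,0],"turn":[0,0,0]},{"claw":0.6,"linear":[0.2,0,0],"turn":[0,0,0]}]'
python3 -c "
from h import *
for i in range(2): st();save('wrist','w10')"

```

```text
time_s: 14.53
tcp_pos: [0.5512, -0.2139, 0.0447]
eef_rot: [3.108, 0.457, 0.003]
wrist_force: [3.3, 1.1, -5.9]
width: 0.0267
t 14.53 tcp [ 0.5512 -0.2139  0.0447] az 0.2919 zax [ 0.002 -0.    -1.   ] w 0.0267 F [ 3.44 -0.08  5.89] (tool) Tq [0.113 0.87  0.054] q [-0.44  0.52  1.69  0.    0.93 -0.73]
in dock mm [21.7  0.3]
t 14.58 tcp [ 0.5511 -0.2139  0.0447] az 0.292 zax [ 0.002 -0.    -1.   ] w 0.0268 F [5.64 0.01 4.46] (tool) Tq [0.112 0.885 0.03 ] q [-0.44  0.52  1.69  0.    0.93 -0.73]
in dock mm [21.6  0.4]
time_s: 14.88
tcp_pos: [0.5521, -0.2134, 0.0447]
eef_rot: [3.108, 0.457, 0.001]
wrist_force: [3.9, 1.1, -5.7]
width: 0.0265
t 14.88 tcp [ 0.5521 -0.2134  0.0447] az 0.292 zax [ 0. -0. -1.] w 0.0265 F [4.08 0.05 5.73] (tool) Tq [0.089 0.816 0.018] q [-0.44  0.52  1.69  0.    0.93 -0.73]
in dock mm [22.7  0.5]
t 14.93 tcp [ 0.5521 -0.2135  0.0447] az 0.2919 zax [ 0. -0. -1.] w 0.0266 F [4.42 0.11 5.72] (tool) Tq [0.068 0.829 0.041] q [-0.44  0.52  1.69  0.    0.93 -0.73]
in dock mm [22.7  0.5]
```

View pics/w10.png

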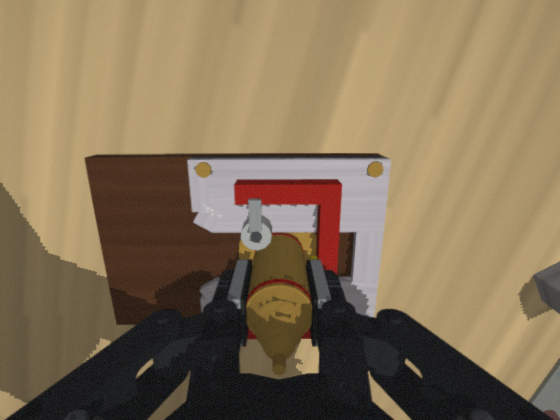

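```bash

python3 -m pendant '[{"claw":0.6,"linear":[0.1,0,0],"turn":[0,0,0]},{"claw":0.6,"linear":[0.1,0,0],"turn":[0,0,0]},{"claw":0.6,"linear":[0.1,0,0],"turn":[0,0,0]}]'
python3 -c "
from h import *
st()"
python3 -m pendant '[{"claw":0.6,"linear":[0.1,0,0],"turn":[0,0,0]},{"claw":0.6,"linear":[0.1,0,0],"turn":[0,0,0]},{"claw":0.6,"linear":[0.1,0,0],"turn":[0,0,0]}]'
python3 -c "
from h import *
st()"
python3 -m pendant '[{"claw":0.6,"linear":[0.1,0,0],"turn":[0,0,0]},{"claw":0.6,"linear":[0.1,0,0],"turn":[0,0,0]},{"claw":0.6,"linear":[0.1,0,0],"turn":[0,0,0]}]'
python3 -c "
from h import *
st()"

```

```text
time_s: 15.23
tcp_pos: [0.5527, -0.213, 0.0447]
eef_rot: [-3.108, -0.457, -0.0]
wrist_force: [3.6, 1.8, -4.4]
width: 0.0267
t 15.23 tcp [ 0.5527 -0.213   0.0447] az 0.292 zax [ 0.  0. -1.] w 0.0267 F [ 3.95 -0.69  4.44] (tool) Tq [0.146 0.745 0.009] q [-0.44  0.52  1.69  0.    0.93 -0.73]
in dock mm [23.4  0.7]
time_s: 15.48
tcp_pos: [0.553, -0.2129, 0.0446]
eef_rot: [-3.108, -0.457, 0.002]
wrist_force: [1.2, 0.0, -1.6]
width: 0.0265
t 15.48 tcp [ 0.553  -0.2129  0.0446] az 0.2922 zax [-0.001 -0.    -1.   ] w 0.0265 F [1.18 0.31 1.6 ] (tool) Tq [0.034 0.157 0.001] q [-0.44  0.52  1.69 -0.    0.93 -0.73]
in dock mm [23.7  0.8]
time_s: 15.73
tcp_pos: [0.5542, -0.2126, 0.0446]
eef_rot: [-3.108, -0.457, 0.001]
wrist_force: [0.6, -0.4, -2.3]
width: 0.0267
t 15.73 tcp [ 0.5542 -0.2126  0.0446] az 0.2921 zax [-0.001 -0.    -1.   ] w 0.0267 F [0.44 0.57 2.3 ] (tool) Tq [ 0.004 -0.002 -0.011] q [-0.44  0.52  1.69 -0.    0.93 -0.73]
in dock mm [24.9  0.7]
```

Roller pull has dropped to zero, so they look closed behind it. I'll lower it 0.4 mm toward the base, then push in small steps.

```bash

python3 -m pendant '[{"claw":0.6,"linear":[0,0,0.04],"turn":[0,0,0]},{"claw":0.6,"linear":[0.1,0,0.04],"turn":[0,0,0]},{"claw":0.6,"linear":[0.1,0,0.04],"turn":[0,0,0]},{"claw":0.6,"linear":[0.1,0,0.04],"turn":[0,0,0]}]'
python3 -c "
from h import *
st()"
python3 -m pendant '[{"claw":0.6,"linear":[0.1,0,0],"turn":[0,0,0]},{"claw":0.6,"linear":[0.1,0,0],"turn":[0,0,0]},{"claw":0.6,"linear":[0.1,0,0],"turn":[0,0,0]}]'
python3 -c "
from h import *
st()"
python3 -m pendant '[{"claw":0.6,"linear":[0.1,0,0],"turn":[0,0,0]},{"claw":0.6,"linear":[0.1,0,0],"turn":[0,0,0]},{"claw":0.6,"linear":[0.1,0,0],"turn":[0,0,0]}]'
python3 -c "
from h import *
st();save('wrist','w11');st()"

```

```text
time_s: 16.07
tcp_pos: [0.5545, -0.2125, 0.0442]
eef_rot: [-3.108, -0.458, 0.003]
wrist_force: [-4.2, -0.9, 0.7]
width: 0.0265
t 16.07 tcp [ 0.5545 -0.2125  0.0442] az 0.2923 zax [-0.002 -0.    -1.   ] w 0.0265 F [-4.27 -0.31 -0.67] (tool) Tq [-0.137 -0.771  0.038] q [-0.44  0.52  1.69 -0.    0.93 -0.73]
in dock mm [25.3  0.7]
time_s: 16.32
tcp_pos: [0.5561, -0.212, 0.0441]
eef_rot: [-3.108, -0.457, 0.001]
wrist_force: [-3.0, -1.4, -0.2]
width: 0.0263
t 16.32 tcp [ 0.5561 -0.212   0.0441] az 0.292 zax [-0.001  0.    -1.   ] w 0.0263 F [-3.26  0.52  0.19] (tool) Tq [-0.108 -0.704  0.006] q [-0.43  0.53  1.68 -0.    0.93 -0.73]
in dock mm [27.   0.8]
time_s: 16.57
tcp_pos: [0.5576, -0.2116, 0.0441]
eef_rot: [-3.108, -0.457, 0.0]
wrist_force: [-3.5, -2.1, -0.2]
width: 0.0265
t 16.57 tcp [ 0.5576 -0.2116  0.0441] az 0.292 zax [-0.  0. -1.] w 0.0265 F [-3.95  0.99  0.24] (tool) Tq [-0.131 -0.621  0.064] q [-0.43  0.53  1.68  0.    0.93 -0.73]
in dock mm [28.5  0.7]
t 16.62 tcp [ 0.5576 -0.2116  0.0441] az 0.292 zax [-0.  0. -1.] w 0.0265 F [-3.03  0.89 -0.11] (tool) Tq [-0.069 -0.654  0.061] q [-0.43  0.53  1.68  0.    0.93 -0.73]
in dock mm [28.5  0.7]
```

View pics/w11.png

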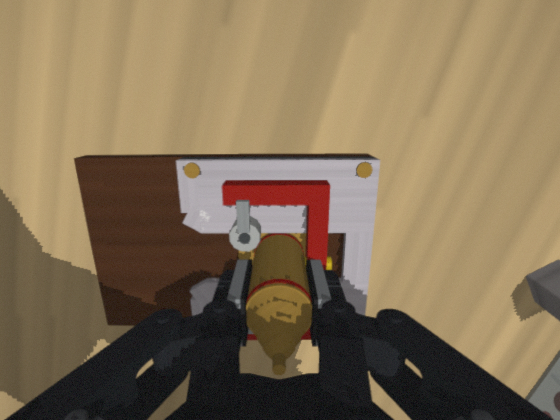

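The pin is moving at about 3 N and already shows yellow behind the stop at (330,264). Half-millimetre steps now.

```bash

python3 -m pendant '[{"claw":0.6,"linear":[0.05,0,0],"turn":[0,0,0]},{"claw":0.6,"linear":[0.05,0,0],"turn":[0,0,0]}]'
python3 -c "
from h import *
st()"
python3 -m pendant '[{"claw":0.6,"linear":[0.05,0,0],"turn":[0,0,0]},{"claw":0.6,"linear":[0.05,0,0],"turn":[0,0,0]}]'
python3 -c "
from h import *
st()"

```

```text
time_s: 16.78
tcp_pos: [0.5581, -0.2114, 0.0441]
eef_rot: [-3.108, -0.457, -0.0]
wrist_force: [-2.5, -1.3, -0.3]
width: 0.0265
t 16.78 tcp [ 0.5581 -0.2114  0.0441] az 0.292 zax [ 0.  0. -1.] w 0.0265 F [-2.73  0.54  0.3 ] (tool) Tq [-0.044 -0.61  -0.022] q [-0.43  0.53  1.68  0.    0.93 -0.73]
in dock mm [29.   0.7]
time_s: 16.95
tcp_pos: [0.5583, -0.2114, 0.0441]
eef_rot: [-3.108, -0.457, 0.001]
wrist_force: [-3.9, -1.5, 0.8]
width: 0.0266
t 16.95 tcp [ 0.5583 -0.2114  0.0441] az 0.2921 zax [-0.  0. -1.] w 0.0266 F [-4.16  0.36 -0.77] (tool) Tq [-0.142 -0.727 -0.079] q [-0.43  0.53  1.68 -0.    0.93 -0.72]
in dock mm [29.3  0.7]
```

```bash

python3 -m pendant '[{"claw":0.6,"linear":[0.05,0,0],"turn":[0,0,0]},{"claw":0.6,"linear":[0.05,0,0],"turn":[0,0,0]}]'
python3 -c "
from h import *
st()"
python3 -m pendant '[{"claw":0.6,"linear":[0.03,0,0],"turn":[0,0,0]},{"claw":0.6,"linear":[0.03,0,0],"turn":[0,0,0]}]'
python3 -c "
from h import *
st();save('wrist','w12');st();save('top','t12')"

```

```text
time_s: 17.12
tcp_pos: [0.5583, -0.2113, 0.0441]
eef_rot: [-3.108, -0.457, 0.002]
wrist_force: [-4.9, -2.9, 0.9]
width: 0.0265
t 17.12 tcp [ 0.5583 -0.2113  0.0441] az 0.2922 zax [-0.001 -0.    -1.   ] w 0.0265 F [-5.53  1.36 -0.89] (tool) Tq [-0.153 -0.963 -0.008] q [-0.43  0.53  1.68 -0.    0.94 -0.72]
in dock mm [29.3  0.7]
time_s: 17.28
tcp_pos: [0.5583, -0.2113, 0.0441]
eef_rot: [-3.108, -0.457, 0.003]
wrist_force: [-6.1, -2.7, 1.6]
width: 0.0264
t 17.28 tcp [ 0.5583 -0.2113  0.0441] az 0.2922 zax [-0.002 -0.    -1.   ] w 0.0264 F [-6.63  0.88 -1.57] (tool) Tq [-0.186 -1.068 -0.039] q [-0.43  0.53  1.68 -0.    0.94 -0.72]
in dock mm [29.3  0.8]
t 17.33 tcp [ 0.5584 -0.2113  0.0442] az 0.2922 zax [-0.002 -0.    -1.   ] w 0.0266 F [-6.04  0.45 -0.96] (tool) Tq [-0.159 -1.074  0.052] q [-0.43  0.53  1.68 -0.    0.94 -0.72]
in dock mm [29.3  0.8]
```

View pics/w12.png

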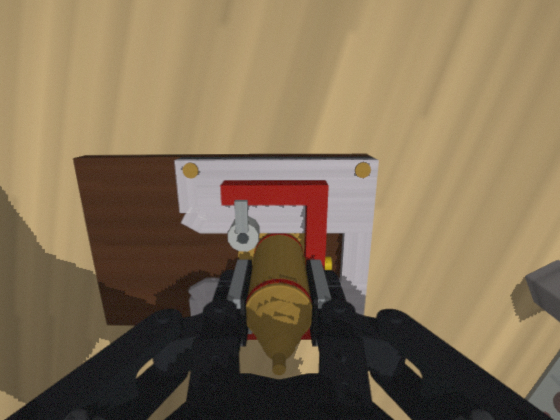

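Position has stopped at x = 29.3 mm and the force is rising, so it's on the rigid stop. One more push to about 8 N.

```bash

python3 -m pendant '[{"claw":0.6,"linear":[0.05,0,0],"turn":[0,0,0]},{"claw":0.6,"linear":[0.05,0,0],"turn":[0,0,0]},{"claw":0.6,"linear":[0.05,0,0],"turn":[0,0,0]}]'
python3 -c "
from h import *
for i in range(3): st();grab_frame('top')"

```

```text
time_s: 17.63
tcp_pos: [0.5584, -0.2113, 0.0442]
eef_rot: [-3.108, -0.458, 0.004]
wrist_force: [-6.3, -3.8, 0.3]
width: 0.0266
t 17.63 tcp [ 0.5584 -0.2113  0.0442] az 0.2923 zax [-0.002 -0.    -1.   ] w 0.0266 F [-7.08  1.82 -0.29] (tool) Tq [-0.198 -1.294  0.015] q [-0.43  0.53  1.68 -0.    0.94 -0.72]
in dock mm [29.3  0.8]
t 17.68 tcp [ 0.5584 -0.2113  0.0442] az 0.2924 zax [-0.002 -0.    -1.   ] w 0.0267 F [-6.71  1.55 -1.4 ] (tool) Tq [-2.810e-01 -1.181e+00  1.000e-03] q [-0.43  0.53  1.68 -0.    0.94 -0.72]
in dock mm [29.4  0.8]
t 17.73 tcp [ 0.5584 -0.2113  0.0442] az 0.2923 zax [-0.002 -0.    -1.   ] w 0.0261 F [-7.74  0.37 -2.64] (tool) Tq [-0.213 -1.286  0.053] q [-0.43  0.53  1.68 -0.    0.94 -0.72]
in dock mm [29.4  0.8]
```

```bash

python3 -m pendant '[{"claw":0.6,"linear":[-0.1,0,0],"turn":[0,0,0]},{"claw":0.6,"linear":[-0.1,0,0],"turn":[0,0,0]},{"claw":0.2,"linear":[-0.1,0,0],"turn":[0,0,0]},{"claw":-0.2,"linear":[-0.1,0,0],"turn":[0,0,0]},{"claw":-0.3,"linear":[-0.1,0,0],"turn":[0,0,0]},{"claw":-0.3,"linear":[-0.1,0,0],"turn":[0,0,0]},{"claw":-0.3,"linear":[-0.1,0,0],"turn":[0,0,0]}]'
python3 -c "
from h import *
st();save('wrist','w13')"

```

```text
time_s: 18.37
tcp_pos: [0.5597, -0.2113, 0.0445]
eef_rot: [3.108, 0.457, 0.002]
wrist_force: [-0.4, 0.3, 0.2]
width: 0.0558
t 18.37 tcp [ 0.5597 -0.2113  0.0445] az 0.2922 zax [ 0.001 -0.    -1.   ] w 0.0558 F [-0.32 -0.39 -0.19] (tool) Tq [ 0.073  0.02  -0.034] q [-0.43  0.53  1.68  0.    0.93 -0.72]
in dock mm [30.6  0.4]
```

View pics/w13.png

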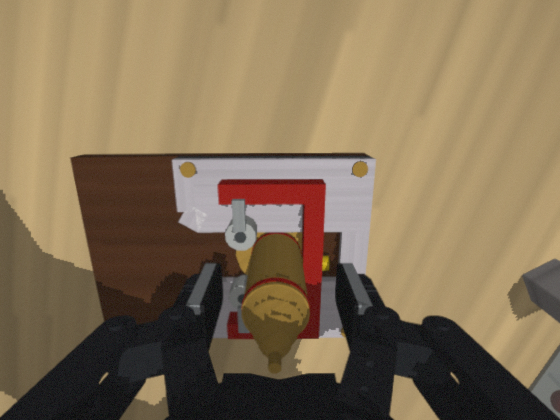

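Released, with zero force. The barrel lies against the stop and the pin shows behind it at (325,263). Now I raise the arm and inspect.

```bash

python3 -m pendant '[{"claw":-0.3,"linear":[-0.1,0,-1],"turn":[0,0,0]},{"claw":-0.3,"linear":[-0.1,0,-4],"turn":[0,0,0]},{"claw":-0.3,"linear":[-0.1,0,-8],"turn":[0,0,0]},{"claw":-0.3,"linear":[-0.1,0,-12],"turn":[0,0,0]},{"claw":-0.3,"linear":[-0.1,4,-14],"turn":[0,0,0]},{"claw":-0.3,"linear":[-0.1,6,-14],"turn":[0,0,0]},{"claw":-0.3,"linear":[-0.1,6,-14],"turn":[0,0,0]},{"claw":-0.3,"linear":[-0.1,6,-14],"turn":[0,0,0]}]'
python3 -c "
from h import *
st();save('wrist','w14');save('top','t14');save('side','s14')
a=cv2.imread('pics/w14.png');cv2.imwrite('pics/z14.png',cv2.resize(a[60:240,190:400],(770,600)[:2] if 0 else (700,600),interpolation=cv2.INTER_CUBIC))
b=cv2.imread('pics/s14.png');cv2.imwrite('pics/z15.png',cv2.resize(b[100:190,250:370],(800,600),interpolation=cv2.INTER_CUBIC))
"

```

```text
time_s: 19.08
tcp_pos: [0.5754, -0.2702, 0.1854]
eef_rot: [3.108, 0.454, 0.003]
wrist_force: [0.2, 0.6, -0.1]
width: 0.0554
t 19.08 tcp [ 0.5754 -0.2702  0.1854] az 0.2902 zax [ 0.002 -0.001 -1.   ] w 0.0554 F [ 0.31 -0.5   0.06] (tool) Tq [ 0.069 -0.008  0.047] q [-0.51  0.42  1.44  0.    1.28 -0.8 ]
in dock mm [ 28.7 -60.6]
```

View pics/w14.png

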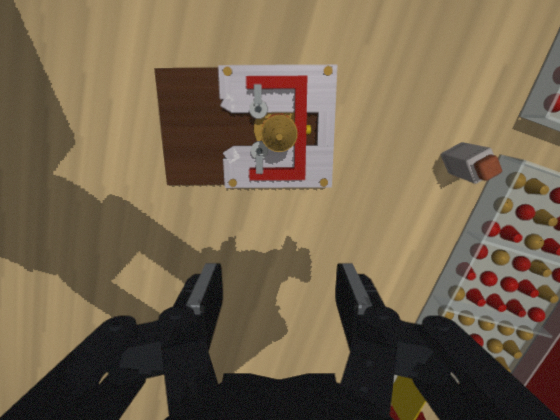

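View pics/z15.png

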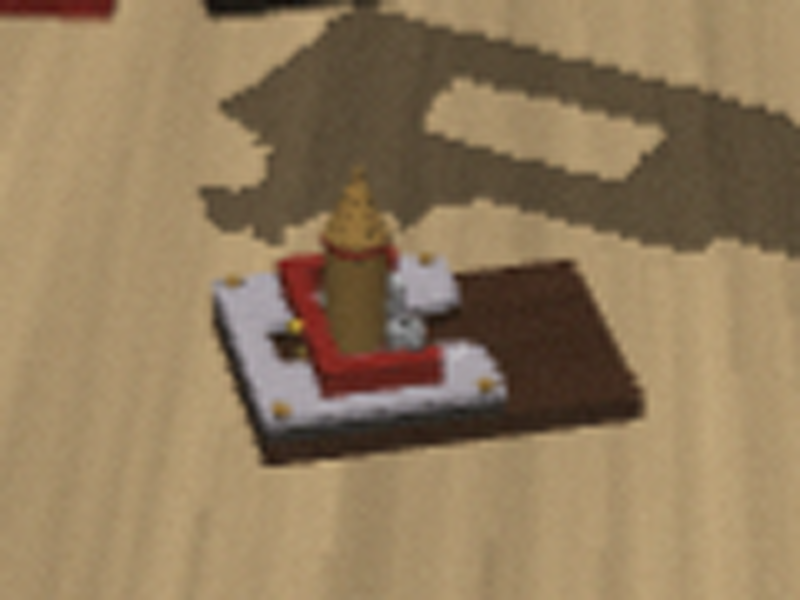

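View pics/s14.png

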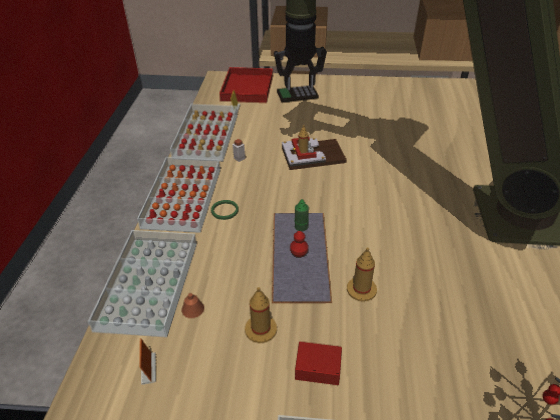

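```bash
python3 -c "
import cv2
a=cv2.imread('pics/w14.png');cv2.imwrite('pics/z16.png',cv2.resize(a[60:195,210:345],(600,600),interpolation=cv2.INTER_CUBIC))"
```

```text
(no output)
```

View pics/z16.png

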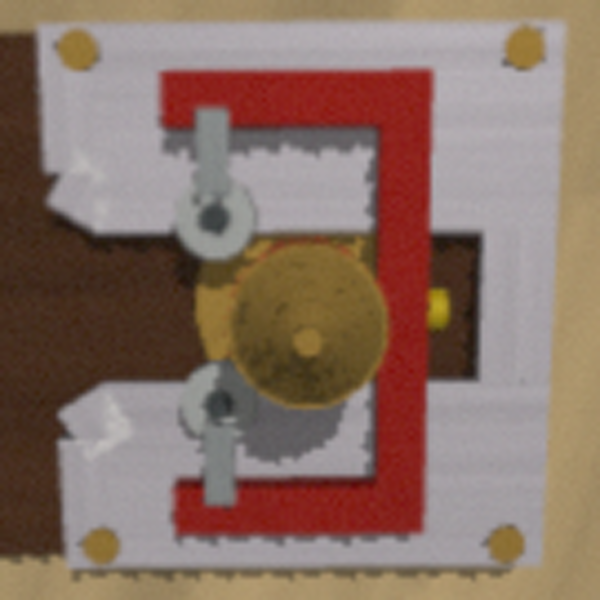

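The zoomed view shows both rollers closed behind the barrel, which stands upright against the red stop. The pin sticks out about 4 mm behind the stop.

```bash
python3 -c "
from workcell import *
print(job_done())"
```

```text
the job is handed in; nothing more can be done
None
```

The small flanged pagoda is home in the dock, and I handed the job in at about 19 s of the 72 s allowed.

- **Loading:** I took it off the grey board, stood it on the ledge (contact felt) and slid it under the plate between the rollers. I then pushed it in small steps against the stop.
- **Stop:** Movement ended at dock x of about 29.3 mm by the measured TCP. The force along the slot rose to about 7 to 8 N, and the pin gave at about 3 N before that.
- **After letting go:** The pictures show the pagoda upright against the red stop, with both rollers closed behind it. The pin stands about 4 mm out behind the stop, which is its full travel.
- **Other goods:** The other goods looked unmoved in the pictures, and the arm is clear with no force reading.

No check failed. I could not see the pin's front face directly; that it is flush follows from the rigid stop and the 4 mm showing behind. While sliding on the ledge it briefly pressed down with about 6 N, which I eased off. The measured side offset was about 0.7 mm against roughly 0 in the camera fit, and no binding was felt.

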